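# Slot the brass finish sample into the brass tap's display stand

## Task

On this plumbing shop counter, take the brass-coloured finish sample plate out of the wooden stock block and slide it upright, all the way down, into the slot of the display stand that carries the brass tap. Leave the chrome and black sample plates standing in the stock block.

Things in the scene. Friction and masses are not known exactly. Their poses are not given: they have to be found in the camera images.
- plate_brass_mid (a point): brass finish sample plate, a flat slab 60 x 12 x 120 mm, 0.1 to 0.2 kg, upright on its 60 x 12 mm edge in any of 3 grooves of a fixed wooden stock block. Point: its centre, 60 mm above its lower edge, 66 mm above the counter at the start; x along the 60 mm width, y through the 12 mm thickness, z up. Grip across the thickness, from above, in the upper half. Raised 150 mm it passes over all in the work area.
- slot_brass (a point): slot of the brass tap's stand: blue holder on a fixed white base; the tap, 104 mm high, stands 110 mm off along +x. Point: centre of the slot floor, 6 mm above the counter; x along the slot, y across, z up. Slot 18 mm wide, 80 long; straight walls to 18 mm above the floor, then lips flaring to about 33 mm wide at 30 mm up. The plate goes in with width along x; fully home its centre is 60 mm above the point.
- plate_chrome_mid (a point): chrome (silver) sample plate, a bystander to leave in the stock block; same size, point and axes as the brass plate. The block: 100 x 200 mm, 30 mm high, three grooves 18 mm wide, 24 mm deep and 75 mm apart, floor 6 mm above the counter; which plate is in which groove varies.
- plate_black_mid (a point): black sample plate, a bystander to leave in the stock block; same size, point and axes as the brass plate. Also near: a second, equal stand with a chrome tap and an empty slot, 150 to 260 mm to the left or right of the brass tap's stand; it stays empty.
Things that resemble listed ones, but are neither listed nor needed, are in the scene too. Of the things that look like the part that bears plate_brass_mid, the smaller one is meant.

How it is judged:
By the outcome, as a careful person would: the job done as asked, in the order asked, and still so for the second after the job is handed in, with the robot touching nothing.
It also fails if it takes over 48 s, if anything falls off the work surface, if the arm or the gripper's body presses on something with over 40 N, if the wrist force passes 120 N, or if a joint passes its speed limit or range.

## Robot

A 7-joint arm with a two-finger parallel gripper is mounted at the origin on the work surface. World frame = base frame: x ahead of the robot, y to its left, z up, the work surface at z = 0. Lengths are in m, angles in rad, forces in N, time in s.
With the tool pointing down it reaches from about 0.4 to 0.875 m from the base axis. Payload 6.5 kg.
Tool frame: the origin (TCP) lies midway between the tips of the shut fingers; the grasp point (between the pads) lies manip.hold_point_z behind it (manip.hold_point_z is the distance from the TCP to the grasp point, in m); y points along the fingers, x is the direction in which the jaws open and shut, and the axes are right-handed (so a half turn about y gives the same grasp; the last joint's range is limited). The gripper opens to 85 mm and grips with 20 to 120 N. Pads are 22 mm wide; open, the fingers measure 114 mm over their backs; the gripper's body (76 mm by 85 mm) begins 54 mm behind the grasp point. The pads swing forward as they close: fully open they stand 13 mm farther back than shut.
Start: joints at [-1.385, 0.536, -0.004, 1.538, 0.003, 1.067, -0.071], TCP at [0.162, 0.629, 0.231] pointing down, gripper open.
Joint ranges: [-2.7, 2.7], [-0.37, 2.16], [-1.27, 1.26], [0.24, 2.4], [-1.31, 4.45], [0.19, 1.91], [-2.76, 2.76]. Speed limits (rad/s): [2.39, 2.39, 3.14, 3.14, 3.14, 3.14, 3.14].

## Interface

Orientations are given as a rotation vector (axis times angle).
In Python, from rig import get_state, viewer, manip gives the robot as it stands.
- The arm moves only by the tool step_arm, never from a script. Its argument "plan" is text: rows parted by semicolons, each of 6 numbers parted by spaces: the shift along the world's x, y, z scaled (see below), then the turn, a rotation vector about the world's x, y, z scaled (see below). In form: tx ty tz wx wy wz; .... A call has 1 to 12 rows; each row is the pose to reach, as a shift and turn from the pose commanded when the call began, turning the shorter way round; what a row does not reach only later rows make up. The controller multiplies each number of a shift by 25 cm and each number of a turn by 180 degrees. A row lasts 1/10 s, in which the tool goes at most 50 mm and 8.59 degrees, less where a joint would pass 70% of its speed; a pose out of reach is approached as far as the arm can. A call with a number of a shift or a turn outside -1 to 1 is refused whole. A call with a gripper value outside its range is refused whole. "fingers" is the closure, from -1 (fully open) to 1 (shut), set as the call begins (left out, the last holds). The fingers move at their own pace and stop on an object; the grip force is fixed at half the most. Time passes only in rows, so rows that repeat a pose let the fingers close. It gives the time, the measured TCP pose, the force and the opening at its end, in the units of the state.
- get_state(): the state, without advancing time (a new reading comes with each control period).
- viewer.get_image(name): name is "side" or "top" or "wrist"; returns the picture (400x640x3 uint8, blue, green, red); there is no depth.
- viewer.camera_params(name): a dict with "intrinsics" (3x3 intrinsics, pixels), "R" (3x3) and "t" (3): a world point X has camera coordinates R X + t; the wrist camera has in their place "mount" (4x4, takes a point from camera to tool coordinates, whose origin is the TCP and whose axes are the tool frame's). Camera axes: x right, y down, z forward; pixel columns grow to the right and rows downward; lengths in m; the calibration is good to about 2 mm. A picture is of the moment at which its call begins: read the wrist's pose just before it. camera_params takes no time and is no camera call.
- manip.hand_in(): hands the job in, once; it reports no verdict.
The state is a dict: "time": time; "joints": joint angles; "dq": joint speeds; "effort": joint torques, N m; "ee_pos": TCP position; "ee_rot": TCP orientation; "wrist_force": force on the tool from outside, world axes, zero at the start; "moment": the same for the moment, N m; "width": finger opening in m.
Only numpy, scipy, OpenCV 4.12 (cv2) and the standard library are available. Lean on these libraries where they do the work, as an engineer would, in place of code of your own. Each camera call takes 0.05 s, during which the arm holds its last target. There are 200 camera calls.

## Working session

There is one attempt and no reset: what is moved stays moved. The work goes in short steps, Python scripts to look and compute and a tool call to move; the robot and the scene stay as the last step left them, time stands still between calls to the robot, and variables do not carry over. Pictures are saved under pics/ and viewed, about 8 in all and at most 12, crops included, and the job is handed in when it is done.

Besides the shell and the picture viewer there is one more tool, called after "Request:" in YAML: its name, and indented under it one key for each argument. step_arm: Moves the arm, as the interface text tells. Shifts and turns lie within -1 to 1; 1 stands for 25 cm of shift or 180 degrees of turn. Its arguments: {"type":"object","properties":{"plan":{"type":"string"},"fingers":{"type":"number"}},"required":["plan"]}

```bash
mkdir -p pics; python3 - <<'E'
from rig import get_state, viewer, manip
import cv2,numpy as np
np.set_printoptions(precision=4,suppress=True)
s=get_state();print(s);print(manip.hold_point_z)
for n in("top","side","wrist"):
    print(n,viewer.camera_params(n))
for n in("top","side"):
    cv2.imwrite(f"pics/{n}0.png",viewer.get_image(n))
E
```

```text
{'time': 0.0, 'joints': array([-1.3852,  0.5372, -0.0044,  1.5388,  0.0026,  1.0674, -0.0712]), 'dq': array([-0.0003, -0.0007, -0.0001,  0.0002,  0.0006, -0.001 ,  0.0012]), 'effort': array([  0.0002, -58.3416,   1.0484, -25.9099,   0.0123,   0.0095,
         0.    ]), 'ee_pos': array([0.1618, 0.6289, 0.2304]), 'ee_rot': array([-1.319 , -1.0209,  1.0231]), 'wrist_force': array([ 0.1208,  0.0658, -0.2161]), 'moment': array([-0.0228, -0.0016, -0.0072]), 'width': 0.08508189713267722}
0.0187
top {'intrinsics': array([[375.8898,   0.    , 320.9239],
       [  0.    , 375.8898, 202.2801],
       [  0.    ,   0.    ,   1.    ]]), 'R': array([[-0.0135, -0.9999, -0.0048],
       [-0.9867,  0.0141, -0.1617],
       [ 0.1617,  0.0026, -0.9868]]), 't': array([0.0281, 0.5534, 0.7153])}
side {'intrinsics': array([[444.301 ,   0.    , 322.6874],
       [  0.    , 444.301 , 202.5634],
       [  0.    ,   0.    ,   1.    ]]), 'R': array([[ 0.8128, -0.5825,  0.0096],
       [-0.4006, -0.5707, -0.7168],
       [ 0.423 ,  0.5788, -0.6972]]), 't': array([-0.4057,  0.272 ,  0.7856])}
wrist {'intrinsics': array([[329.0807,   0.    , 317.6285],
       [  0.    , 329.0807, 193.8318],
       [  0.    ,   0.    ,   1.    ]]), 'mount': array([[ 1.    , -0.0001, -0.0023, -0.0011],
       [ 0.0022, -0.263 ,  0.9648, -0.1433],
       [-0.0007, -0.9648, -0.263 ,  0.0668],
       [ 0.    ,  0.    ,  0.    ,  1.    ]])}
```

View pics/top0.png

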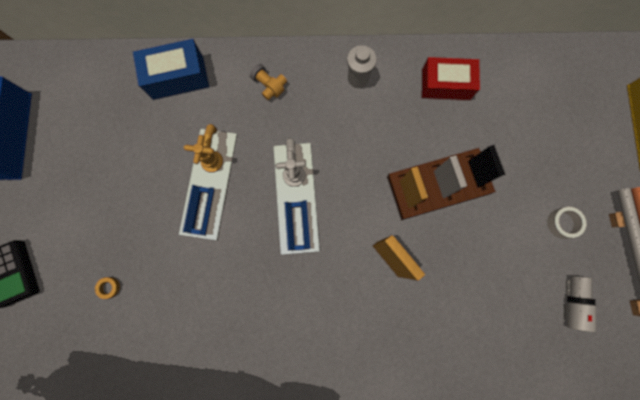

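View pics/side0.png

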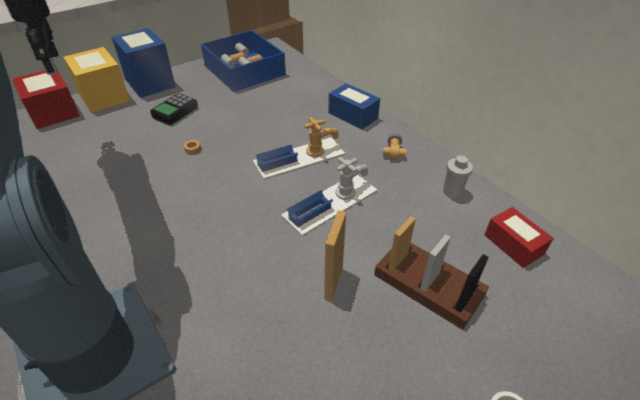

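```bash
python3 - <<'E'
import cv2,numpy as np
t=cv2.imread("pics/top0.png");s=cv2.imread("pics/side0.png")
a=cv2.resize(t[120:250,170:330],None,fx=2.5,fy=2.5,interpolation=2)
b=cv2.resize(t[120:250,370:530],None,fx=2.5,fy=2.5,interpolation=2)
c=cv2.resize(s[105:215,240:400],None,fx=2.5,fy=2.5,interpolation=2)
d=cv2.resize(s[205:315,370:530],None,fx=2.5,fy=2.5,interpolation=2)
cv2.imwrite("pics/crop.png",np.vstack([np.hstack([a,b]),np.hstack([c,d])]))
E
```

```text
(no output)
```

View pics/crop.png

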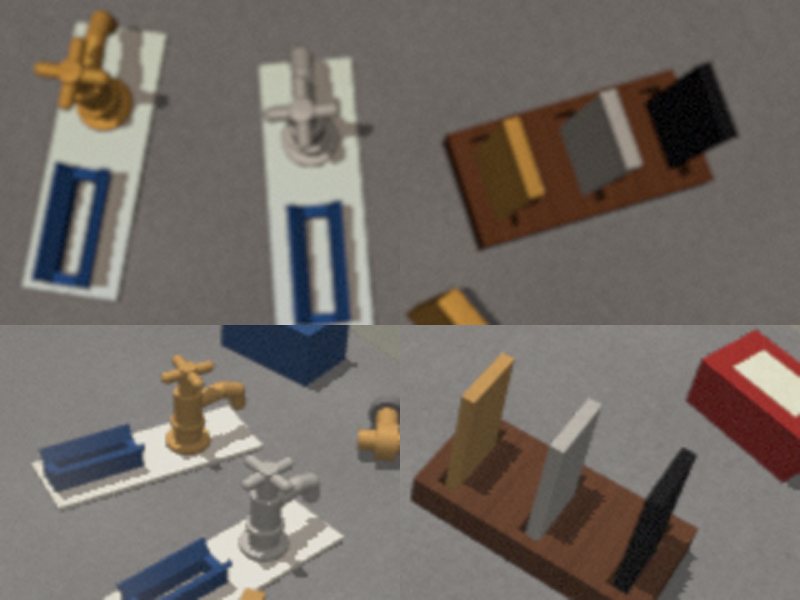

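```bash
cat > h.py <<'E'
import numpy as np
from rig import get_state, viewer, manip
from scipy.spatial.transform import Rotation as Ro
np.set_printoptions(precision=4,suppress=True)
def ray(cam,uv,s=None):
    p=viewer.camera_params(cam);K=p["intrinsics"]
    d=np.linalg.inv(K)@np.array([uv[0],uv[1],1.])
    if "R" in p: return -p["R"].T@p["t"],p["R"].T@d
    s=s or get_state();T=np.eye(4);T[:3,:3]=Ro.from_rotvec(s["ee_rot"]).as_matrix();T[:3,3]=s["ee_pos"]
    M=T@p["mount"]; return M[:3,3],M[:3,:3]@d
def atz(cam,uv,z,s=None):
    o,d=ray(cam,uv,s); return (o+d*(z-o[2])/d[2])[:2]
E
python3 - <<'E'
from h import *
L=lambda p:(170+p[0]/2.5,120+p[1]/2.5)
Rr=lambda p:(370+(p[0]-400)/2.5,120+p[1]/2.5)
def show(n,f,pts,z):
    q=np.array([atz("top",f(p),z) for p in pts]);e=q[1:]-q[:-1]
    print(n,q.mean(0),q.tolist(),"len",np.hypot(*e.T),"ang",np.degrees(np.arctan2(e[:,1],e[:,0])))
show("plate",Rr,[(503,120),(521,117),(543,195),(527,200)],.126)
show("block",Rr,[(445,137),(672,70),(712,180),(480,248)],.03)
show("rim",L,[(57,163),(110,170),(88,287),(34,278)],.036)
show("base",L,[(77,20),(167,33),(118,300),(22,285)],.006)
print(Ro.from_rotvec(get_state()["ee_rot"]).as_matrix())
SL=lambda p:(240+p[0]/2.5,105+(p[1]-325)/2.5)
SR=lambda p:(370+(p[0]-400)/2.5,205+(p[1]-325)/2.5)
for p in [(461,403),(476,404),(515,358),(502,353)]: print("side plate",atz("side",SR(p),.126))
for p in [(42,458),(130,427),(145,448)]: print("side rim",atz("side",SL(p),.036))
E
```

```text
plate [ 0.5732 -0.1592] [[0.6016294349269065, -0.1458670524389707], [0.6036933597130786, -0.15915067122302062], [0.5455121609206213, -0.17180658034349], [0.5420171625694901, -0.16005901218782587]] len [0.0134 0.0595 0.0123] ang [ -81.1684 -167.7279  106.5682]
block [ 0.5927 -0.2297] [[0.6122640581442439, -0.12031156729559461], [0.6673985822224947, -0.31410119711281753], [0.5725541925505089, -0.3394427065100265], [0.518702044283931, -0.14498624863065443]] len [0.2015 0.0982 0.2018] ang [ -74.1186 -165.0406  105.4794]
rim [0.5437 0.27  ] [[0.5947337146352871, 0.2846644372464222], [0.5881938853456465, 0.24060905347976697], [0.49191013164229447, 0.25528812159256137], [0.4998099243639689, 0.29936679361826285]] len [0.0445 0.0974 0.0448] ang [-98.4436 171.3316  79.8393]
base [0.6065 0.2614] [[0.7297053030015193, 0.2828860462360614], [0.7165181172575048, 0.2032197069477243], [0.48307647497195255, 0.23905143936384948], [0.49678287051904246, 0.3203062980118328]] len [0.0808 0.2362 0.0824] ang [-99.399  171.2736  80.4253]
[[ 0.2491 -0.0002 -0.9685]
 [ 0.9685 -0.0015  0.2491]
 [-0.0016 -1.     -0.0002]]
side plate [ 0.5399 -0.1704]
side plate [ 0.5484 -0.1776]
side plate [ 0.6057 -0.1599]
side plate [ 0.6011 -0.1501]
side rim [0.4945 0.2826]
side rim [0.5963 0.2752]
side rim [0.5896 0.2362]
```

```bash
python3 - <<'E'
from h import *
b=atz("side",(327,298),0);print("decoy base near",b)
p=viewer.camera_params("side")
for h in (.12,.15,.18,.2):
    c=p["intrinsics"]@(p["R"]@np.array([*b,h])+p["t"]); print(h,c[:2]/c[2],[atz("top",q,h) for q in [(375,243),(388,236),(424,276),(415,280)]])
E
```

```text
decoy base near [ 0.4089 -0.1406]
0.12 [328.0989 259.9004] [array([ 0.4663, -0.0755]), array([ 0.4784, -0.0992]), array([ 0.4072, -0.1596]), array([ 0.4005, -0.1434])]
0.15 [328.4109 249.0863] [array([ 0.4647, -0.0713]), array([ 0.4763, -0.094 ]), array([ 0.4082, -0.1517]), array([ 0.4018, -0.1362])]
0.18 [328.7401 237.6704] [array([ 0.4631, -0.0671]), array([ 0.4742, -0.0888]), array([ 0.4093, -0.1438]), array([ 0.4032, -0.129 ])]
0.2 [328.97   229.7002] [array([ 0.462 , -0.0644]), array([ 0.4728, -0.0853]), array([ 0.41  , -0.1385]), array([ 0.4041, -0.1242])]
```

Request:
step_arm:
  plan: "0.412 -0.792 0 0 0 0.164; 0.412 -0.792 0 0 0 0.164; 0.412 -0.792 0 0 0 0.164; 0.412 -0.792 0 0 0 0.164; 0.412 -0.792 0 0 0 0.164"
  fingers: -0.35

```text
time: 0.6
ee_pos: [0.2674, 0.4267, 0.2308]
ee_rot: [-1.077, -1.397, 1.401]
wrist_force: [0.8, 0.4, 0.7]
width: 0.0577
```

Request:
step_arm:
  plan: "0.412 -0.792 0 0 0 0; 0.412 -0.792 0 0 0 0; 0.412 -0.792 0 0 0 0; 0.412 -0.792 0 0 0 0; 0.412 -0.792 0 0 0 0"

```text
time: 1.1
ee_pos: [0.3693, 0.2289, 0.2311]
ee_rot: [-1.077, -1.396, 1.398]
wrist_force: [0.1, 1.6, 0.2]
width: 0.0579
```

Request:
step_arm:
  plan: "0.412 -0.792 0 0 0 0; 0.412 -0.792 0 0 0 0; 0.412 -0.792 0 0 0 0; 0.412 -0.792 0 0 0 0; 0.412 -0.792 0 0 0 0"

```text
time: 1.6
ee_pos: [0.4722, 0.0307, 0.2314]
ee_rot: [-1.078, -1.396, 1.398]
wrist_force: [-0.1, 0.7, -0.2]
width: 0.0576
```

Request:
step_arm:
  plan: "0.412 -0.792 0 0 0 0; 0.412 -0.792 0 0 0 0; 0.412 -0.792 0 0 0 0; 0.412 -0.792 0 0 0 0; 0.412 -0.792 0 0 0 0; 0.412 -0.792 0 0 0 0; 0.412 -0.792 0 0 0 0"

```text
time: 2.3
ee_pos: [0.5734, -0.1623, 0.2306]
ee_rot: [-1.072, -1.4, 1.4]
wrist_force: [-1.0, 0.1, -1.3]
width: 0.0575
```

```bash
python3 - <<'E'
from h import *
import cv2
s=get_state();print(s['time'],s['joints'],s['ee_pos'],Ro.from_rotvec(s['ee_rot']).as_matrix(),s['width'])
np.save("s1.npy",s,allow_pickle=True)
cv2.imwrite("pics/w1.png",viewer.get_image("wrist"))
E
```

```text
2.3 [-0.0232  0.4556  0.3024  1.7015 -0.1557  1.0095  2.1672] [ 0.5734 -0.1623  0.2306] [[-0.2598 -0.0014 -0.9656]
 [ 0.9656  0.0006 -0.2598]
 [ 0.0009 -1.      0.0012]] 0.0574562312834075
```

View pics/w1.png

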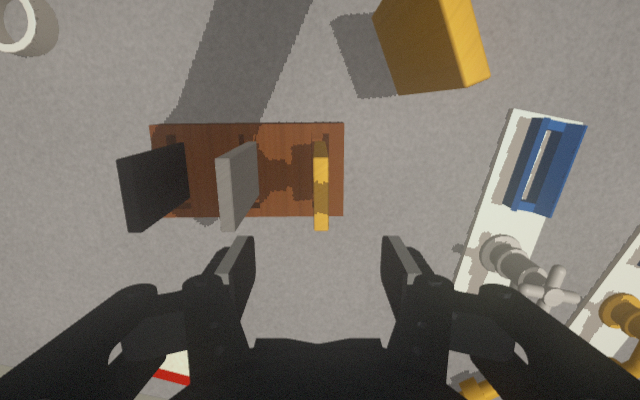

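```bash
python3 - <<'E'
from h import *
s=get_state()
for uv in [(313.5,230),(328,230),(313.5,157),(328,157)]: print(atz("wrist",uv,.126,s))
for uv in [(149.5,125),(343.5,122)]: print("blk",atz("wrist",uv,.03,s))
E
```

```text
[ 0.6037 -0.1577]
[ 0.6006 -0.1464]
[ 0.5466 -0.1729]
[ 0.5437 -0.1623]
blk [ 0.5732 -0.3412]
blk [ 0.5184 -0.15  ]
```

Request:
step_arm:
  plan: "0 0.01 -0.15 0 0 0; 0 0.01 -0.3 0 0 0; 0 0.01 -0.4 0 0 0; 0 0.01 -0.5 0 0 0; 0 0.01 -0.56 0 0 0; 0 0.01 -0.6 0 0 0; 0 0.01 -0.6 0 0 0; 0 0.01 -0.6 0 0 0"

```text
time: 3.15
ee_pos: [0.5746, -0.1599, 0.0822]
ee_rot: [-1.074, -1.402, 1.4]
wrist_force: [-0.2, -0.9, 0.8]
width: 0.0576
```

Request:
step_arm:
  plan: "0 0 0 0 0 0; 0 0 0 0 0 0; 0 0 0 0 0 0; 0 0 0 0 0 0; 0 0 0 0 0 0; 0 0 0 0 0 0; 0 0 0 0 0 0; 0 0 0 0 0 0"
  fingers: 1

```text
time: 3.95
ee_pos: [0.5744, -0.16, 0.0819]
ee_rot: [-1.074, -1.401, 1.4]
wrist_force: [0.1, 1.2, 6.4]
width: 0.0114
```

Request:
step_arm:
  plan: "0 0 0.04 0 0 0; 0 0 0.1 0 0 0; 0 0 0.2 0 0 0; 0 0 0.34 0 0 0; 0 0 0.5 0 0 0; 0 0 0.64 0 0 0; 0 0 0.72 0 0 0; 0 0 0.72 0 0 0"

```text
time: 4.75
ee_pos: [0.5757, -0.1608, 0.2655]
ee_rot: [-1.08, -1.404, 1.399]
wrist_force: [-0.2, -0.2, -1.7]
width: 0.0111
```

Request:
step_arm:
  plan: "-0.01 0.1 0 0 0 -0.02; -0.02 0.25 0 0 0 -0.05; -0.03 0.4 0 0 0 -0.08; -0.04 0.55 0 0 0 -0.1; -0.05 0.7 0 0 0 -0.134; -0.06 0.86 0 0 0 -0.134; -0.06 0.86 0 0 0 -0.134"

```text
time: 5.45
ee_pos: [0.5573, 0.0626, 0.2599]
ee_rot: [-1.271, -1.099, 1.099]
wrist_force: [0.2, 0.5, -2.2]
width: 0.0113
```

Request:
step_arm:
  plan: "-0.02 0.15 0 0 0 0; -0.03 0.3 0 0 0 0; -0.04 0.45 0 0 0 0; -0.05 0.6 0 0 0 0; -0.06 0.72 0 0 0 0; -0.06 0.82 0 0 0 0; -0.06 0.86 0 0 0 0; -0.06 0.86 0 0 0 0; -0.06 0.86 0 0 0 0"

```text
time: 6.35
ee_pos: [0.5442, 0.2678, 0.2609]
ee_rot: [-1.281, -1.09, 1.092]
wrist_force: [0.6, -0.3, -1.4]
width: 0.0113
```

```bash
python3 - <<'E'
from h import *
import cv2
s=get_state();print(s['time'],s['joints'],s['ee_pos'],Ro.from_rotvec(s['ee_rot']).as_matrix(),s['width'])
cv2.imwrite("pics/w2.png",viewer.get_image("wrist"))
cv2.imwrite("pics/t2.png",viewer.get_image("top"))
cv2.imwrite("pics/s2.png",viewer.get_image("side"))
E
```

```text
6.35 [-0.7274  0.4397  0.2666  1.6404 -0.126   1.0797  0.9862] [0.5442 0.2678 0.2609] [[ 0.1587 -0.0005 -0.9873]
 [ 0.9873 -0.0018  0.1587]
 [-0.0018 -1.      0.0002]] 0.01134304115629571
```

View pics/w2.png

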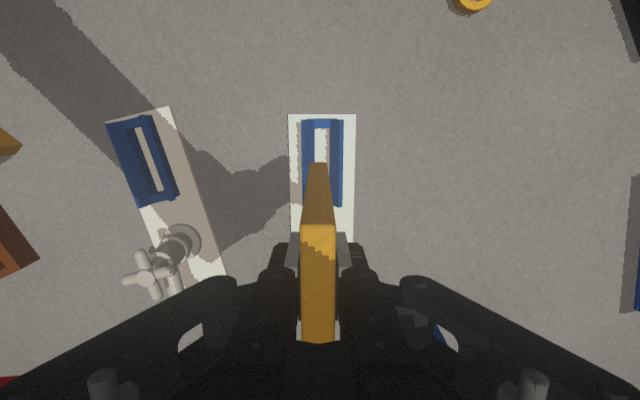

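```bash
python3 - <<'E'
import cv2
t=cv2.imread("pics/w2.png")
cv2.imwrite("pics/w2c.png",cv2.resize(t[105:245,260:400],None,fx=4.2,fy=4.2,interpolation=2))
E
```

```text
(no output)
```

View pics/w2c.png

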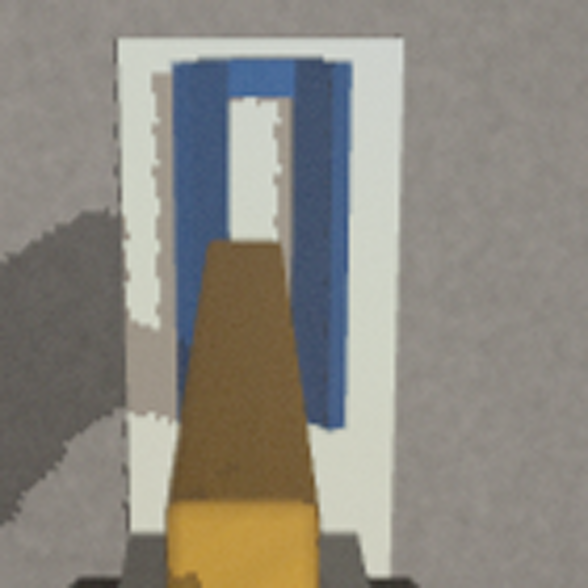

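```bash
python3 - <<'E'
from h import *
s=get_state()
f=lambda x,y:(260+x/4.2,105+y/4.2)
w=lambda x,y,z:atz("wrist",f(x,y),z,s)
print("plate bot",w(207,240,.185),w(282,240,.185),"top",w(167,503,.305),w(318,503,.305))
print("floor",w(229,98,.006),w(293,98,.006))
print("rim",w(172,62,.036),w(352,62,.036), "far",w(342,428,.036))
print("base",w(118,38,.006),w(404,38,.006),w(130,530,.006),w(392,570,.006))
R=Ro.from_rotvec(s['ee_rot']).as_matrix();print("yaw",np.degrees(np.arctan2(-R[0,0],R[1,0])))
E
```

```text
plate bot [0.5144 0.2655] [0.5163 0.2773] top [0.5142 0.2657] [0.516  0.2772]
floor [0.5048 0.2684] [0.5077 0.2863]
rim [0.4914 0.256 ] [0.4989 0.3022] far [0.5973 0.2855]
base [0.4835 0.2404] [0.4964 0.3195] [0.6293 0.217 ] [0.6553 0.295 ]
yaw -9.17318790011622
```

Request:
step_arm:
  plan: "0 0.016 -0.08 0 0 0; 0 0.016 -0.2 0 0 0; 0 0.016 -0.34 0 0 0; 0 0.016 -0.45 0 0 0; 0 0.016 -0.52 0 0 0; 0 0.016 -0.56 0 0 0; 0 0.016 -0.56 0 0 0; 0 0.016 -0.56 0 0 0; 0 0.016 -0.56 0 0 0"

```text
time: 7.4
ee_pos: [0.5449, 0.2742, 0.1226]
ee_rot: [-1.28, -1.094, 1.09]
wrist_force: [-0.0, -0.3, -2.0]
width: 0.011
```

```bash
python3 - <<'E'
from h import *
import cv2
s=get_state();print(s['time'],s['ee_pos'],s['wrist_force'])
a=viewer.get_image("wrist")[60:260,220:420];b=viewer.get_image("side")[60:200,230:370]
cv2.imwrite("pics/c3.png",np.hstack([cv2.resize(a,(400,400),interpolation=2),cv2.resize(b,(400,400),interpolation=2)]))
E
```

```text
7.4 [0.5449 0.2742 0.1226] [-0.0027 -0.296  -1.9556]
```

View pics/c3.png

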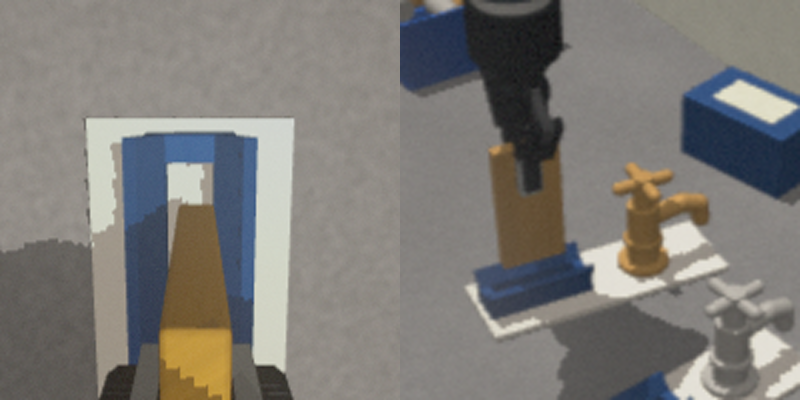

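Request:
step_arm:
  plan: "0 -0.008 0 0 0 0; 0 -0.008 -0.02 0 0 0; 0 -0.008 -0.05 0 0 0; 0 -0.008 -0.08 0 0 0; 0 -0.008 -0.1 0 0 0; 0 -0.008 -0.12 0 0 0; 0 -0.008 -0.13 0 0 0; 0 -0.008 -0.14 0 0 0; 0 -0.008 -0.15 0 0 0; 0 -0.008 -0.15 0 0 0"

```text
time: 8.5
ee_pos: [0.5438, 0.272, 0.0835]
ee_rot: [-1.279, -1.092, 1.093]
wrist_force: [0.6, -0.4, -1.9]
width: 0.0114
```

Request:
step_arm:
  plan: "0 0 -0.003 0 0 0; 0 0 -0.006 0 0 0; 0 0 -0.006 0 0 0; 0 0 -0.006 0 0 0"

```text
time: 8.9
ee_pos: [0.544, 0.272, 0.0824]
ee_rot: [-1.28, -1.093, 1.092]
wrist_force: [0.5, -0.8, -1.1]
width: 0.0111
```

Request:
step_arm:
  plan: "0 0 0 0 0 0; 0 0 0 0 0 0; 0 0 0 0 0 0; 0 0 0 0 0 0; 0 0 0 0 0 0; 0 0 0 0 0 0"
  fingers: -0.3

```text
time: 9.5
ee_pos: [0.5439, 0.272, 0.0823]
ee_rot: [-1.28, -1.092, 1.092]
wrist_force: [0.4, 0.1, -0.3]
width: 0.0557
```

Request:
step_arm:
  plan: "0 0 0.05 0 0 0; 0 0 0.15 0 0 0; 0 0 0.3 0 0 0; 0 0 0.45 0 0 0; 0 0 0.6 0 0 0; 0 0 0.7 0 0 0; 0 0 0.7 0 0 0; 0 0 0.7 0 0 0; 0 0 0.7 0 0 0"

```text
time: 10.4
ee_pos: [0.5432, 0.2717, 0.2565]
ee_rot: [-1.279, -1.091, 1.094]
wrist_force: [-0.9, -0.4, 1.4]
width: 0.0554
```

```bash
python3 - <<'E'
from h import *
import cv2
s=get_state();print(s['time'],s['ee_pos'],s['wrist_force'],s['width'])
a=viewer.get_image("wrist");b=viewer.get_image("side")
cv2.imwrite("pics/c4.png",np.hstack([cv2.resize(a[60:300,200:440],(400,400),interpolation=2),cv2.resize(b[90:330,230:490],(400,400),interpolation=2)]))
E
```

```text
10.4 [0.5432 0.2717 0.2565] [-0.876  -0.3989  1.3772] 0.055432274858692926
```

View pics/c4.png

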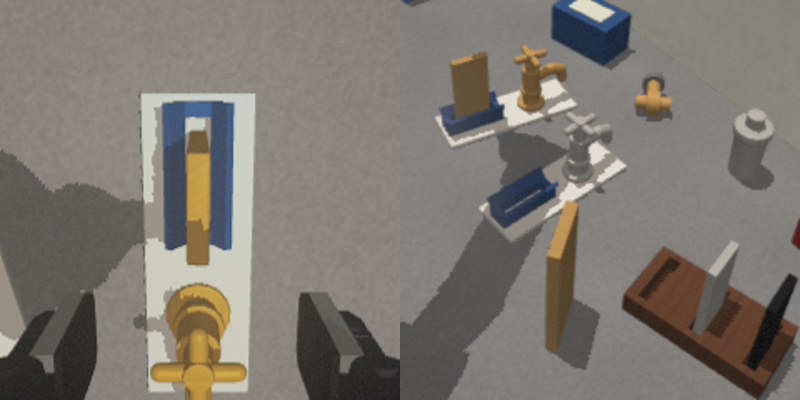

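```bash
python3 - <<'E'
from h import *
p=viewer.camera_params("side");c=np.array([.5445,.271]);u=np.array([.987,-.159])
for k in (-1,1):
  for z in (.126,.138):
    q=p["intrinsics"]@(p["R"]@np.array([*(c+k*.03*u),z])+p["t"]);print(k,z,q[:2]/q[2])
s=get_state()
f=lambda x,y:(200+x*.6,60+y*.6)
for z in(.126,.138):
  print(z,[atz("wrist",f(*q),z,s) for q in[(187,152),(210,152),(187,263),(210,263)]])
E
```

```text
-1 0.126 [262.0924 127.3697]
-1 0.138 [261.6651 123.1976]
1 0.126 [284.9639 121.2931]
1 0.138 [284.7204 117.1491]
0.126 [array([0.5132, 0.27  ]), array([0.515 , 0.2813]), array([0.571 , 0.2605]), array([0.5729, 0.2725])]
0.138 [array([0.5116, 0.2705]), array([0.5133, 0.2813]), array([0.5669, 0.2614]), array([0.5687, 0.2729])]
```

```bash
python3 -c "
from rig import manip;print(manip.hand_in())"
```

```text
the job is handed in; nothing more can be done
None
```

I took the smaller brass plate, the one in the stock block, and lowered it upright into the slot of the brass tap's stand. I then released it, raised the arm clear and handed the job in at about 10.5 s.

- **Seating:** The last side picture puts the plate's top edge within about 1.5 pixels of where a fully home plate would be. In the wrist picture the visible top face is 59 mm long at that height, against 60 mm actual, so the plate looks all the way down.
- **Forces:** Readings between moves stayed under 7 N, and I felt no contact while lowering the plate.
- **Other items:** In the last picture the chrome and black plates still stand in the block, the chrome tap's slot is empty, and the larger brass plate on the counter is still standing.

No check failed. My slot position estimates disagreed by 1–2 mm, so I shifted the plate about 2 mm sideways before it entered the slot.

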